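# Release and lift the hold-down bar of a tube clamp

### The arm

A 6-joint arm with a two-finger parallel gripper is mounted at the origin on a cart in front of the work surface, level with it; the furniture and walls round the work are solid. World frame = base frame: x ahead of the robot, y to its left, z up, the work surface at z = 0. Lengths are in m, angles in rad, forces in N, time in s.
With the tool pointing down it reaches from about 0.35 to 1 m from the base axis. Payload 7.1 kg.
Tool frame: the origin (TCP) lies between the finger pads; the fingertips stand 22 mm ahead of it and the grasp point (between the pads) lies 3 mm ahead of it; x points along the fingers, y is the direction in which the jaws open and shut, and the axes are right-handed (so a half turn about x gives the same grasp; the last joint's range is limited). The gripper opens to 85 mm and grips with 20 to 120 N. Pads are 22 mm wide; open, the fingers measure 114 mm over their backs; the gripper's body (76 mm by 85 mm) begins 54 mm behind the grasp point. The pads swing forward as they close: fully open they stand 13 mm farther back than shut.
Start: joints at [1.196, 0.423, 1.63, -0, 1.089, -0.019], TCP at [0.218, 0.586, 0.253] pointing down, gripper open.
Joint ranges: [-3, 3], [-0.9, 2.11], [0.09, 2.58], [-1.31, 4.45], [0.11, 2.69], [-2.54, 2.54]. Speed limits (rad/s): [2.39, 2.39, 3.01, 3.14, 3.14, 3.14].

### API

Orientations are given as a rotation vector (axis times angle).
In Python, from rig import manip gives the robot as it stands. The module is installed in compiled form; this text tells all that it offers. Calls block until the motion is done:
- manip.move_to(position, orientation): joint-space move of the TCP to a pose.
- manip.servo_line(position, orientation=None, rate=0.15): straight line of the TCP; orientation=None keeps the orientation; rate is the mean speed in m/s.
- manip.set_joints(angles): joint-space move.
- manip.command_gripper(opening, f_grip=None): finger opening in m; f_grip is the grip in N (None keeps the last); returns when the fingers have stopped.
- manip.hold(seconds).
- manip.solve_ik(position, orientation): joint angles nearest the present ones, or None.
- manip.camera(name): name is "scene" or "top"; returns a dict with "image" (384x512x3 uint8, red, green, blue), "fx", "fy", "cx", "cy" (pixels), "cam_to_world" (4x4, takes a point from camera to world coordinates). Camera axes: x right, y down, z forward; pixel columns grow to the right and rows downward; lengths in m; the calibration is good to about 2 mm. A picture is of the moment at which its call begins. There is no depth.
A pose or a line that the arm cannot do raises manip.IKError and nothing moves.
- manip.sign_off(): hands the job in, once; it reports no verdict.
Readings, each from a call of its own:
- manip.get_time(): time.
- manip.get_joint_positions(): joint angles.
- manip.get_joint_vel(): joint speeds.
- manip.get_tau(): joint torques, N m.
- manip.get_position(): TCP position.
- manip.get_ee_rot(): TCP orientation.
- manip.get_contact_force(): force on the tool from outside, world axes, zero at the start.
- manip.get_torque(): the same for the moment, N m.
- manip.get_width(): finger opening in m.
Only numpy, scipy, OpenCV 4.12 (cv2) and the standard library are available. Lean on these libraries where they do the work, as an engineer would, in place of code of your own. Each camera call takes 0.05 s, during which the arm holds its last target.

### The job

The sample tubes in the clamp on the worktop are held down by a hinged bar. Swing the safety lever that lies across the bar away until it is fully clear of the bar, pull the spring latch at the front of the bar sideways by its upright paddle and, keeping it pulled, lift the bar off its ball. Raise the bar by about 30 degrees and finish holding it there in the gripper (the bar drops if let go), without hitting the tubes or shoving the other things about.

Things in the scene. Friction and masses are not known exactly. Their poses are not given: they have to be found in the camera images.
- tube_clamp: the clamp's fixed frame: base plate 300x110x10 mm (x -145 to +155, y +-55 mm here). Origin on the worktop; x runs along the bar from its front (ball) end, nearer the robot, back to its hinge; y to the left, z up. Hinge pillars at x = 125 mm, 126 mm high. The bar over the rack is 34 mm wide, top at z = 120 mm; its coupler head over the ball (at x = -105 mm) is 48x44 mm, top at z = 128.5 mm
- safety_lever (a joint): swing of the dark safety lever about its upright pivot, rad. 0 = straight across the bar (pointing to the clamp's +y); grows as its free end swings back towards the clamp's +x (clockwise from above); stop at 1.9. From about 1.35 it is clear of the bar. Stays where it is left (about 0.6 N at the peg moves it)
- lever_peg (a point): on the axis of the round upright peg at the lever's free end, 12 mm thick; it stands free from 22 mm below this point (top of the lever arm) to 14 mm above it (z = 169 mm). The arm is 12 mm wide, 7 mm thick, its underside 5 mm above the bar
- lever_pivot (a point): point on the lever's upright pivot axis at the height of lever_peg, 95 mm from it; in the clamp's frame x = -60, y = -48 mm
- spring_latch (a joint): travel of the steel spring latch out of the coupler head, m. 0 = home (its fork lies under the ball: the bar cannot be lifted); grows as it is pulled to the clamp's +y, across the bar; the ball is free from 0.0165, stop at 0.021. The spring pulls it home with 3 N at 0, 6.2 N at the stop. It rides on the bar, so lifting the paddle lifts the bar
- latch_grip (a point): middle of the gripping part of the latch's upright paddle: 18 mm wide along the bar, 10 mm thick across it; top 18 mm above this point, the coupler head's top 23 mm below it. At rest it lies at x = -105, y = 51, z = 151 mm in the clamp's frame, and moves with latch and bar
- holddown_bar (a joint): lift of the hold-down bar about its hinge at the back, rad. 0 = down on the tubes with its coupler head on the ball; grows as the front end rises; stop at 1.1. The bar and latch weigh about 0.4 kg; it falls back when let go. The paddle leans backwards by the same angle as the bar rises
- bar_hinge (a point): middle of the bar's hinge axis, which runs along the clamp's y; in the clamp's frame x = 125, y = 0, z = 113 mm
- tube_rack: the rack with seven capped tubes under the bar, fixed to the base plate: 148 mm along the clamp's x, 62 mm across, centred at x = +30 mm; the tube caps reach z = 99 mm. Origin at the centre of its underside
- amber_vial: bystander: small brown vial, 25 mm across, 50 mm tall, origin under its centre
- petri_dish: bystander: round covered dish, 62 mm across, 16 mm tall, origin under its centre
- dropper: bystander: small dropper bottle, 27 mm across, 63 mm tall, origin under its centre
- phone: bystander: phone lying flat, 161x76x10 mm, origin under its centre

How it is judged:
By the outcome, as a careful person would: the job done as asked, in the order asked, and still so for the second after the job is handed in, while the arm keeps its last pose, push and grip.
It also fails if it takes over 40 s, if anything falls off the work surface, if the arm or the gripper's body presses on something with over 40 N, if the wrist force passes 120 N, or if a joint passes its speed limit or range.

## Working session

There is one attempt and no reset: what is moved stays moved. The work goes in short steps, each a Python script; the robot and the scene stay as the last script left them, time stands still between calls to the robot, and variables do not carry over. Pictures are saved under pics/ and viewed, and the job is handed in when it is done.

```bash
mkdir -p pics; python3 - <<'E'
from rig import manip
import cv2,numpy as np
for n in("scene","top"):
    c=manip.camera(n); cv2.imwrite(f"pics/{n}0.png",c["image"][:,:,::-1]); print(n,c["fx"],c["fy"],c["cx"],c["cy"]);print(np.round(c["cam_to_world"],4).tolist())
print(manip.get_time(),manip.get_ee_rot(),manip.get_width())
E
```

```text
scene 386.74473007974154 386.74473007974154 256.4652117391483 193.4944090915884
[[-0.4825, -0.4276, 0.7644, -0.1095], [-0.8755, 0.2616, -0.4063, 0.3993], [-0.0263, -0.8653, -0.5006, 0.5497], [0.0, 0.0, 0.0, 1.0]]
top 434.517662339099 434.517662339099 254.82866369040818 190.77406893039793
[[-0.0196, -0.9964, 0.0822, 0.4653], [-0.9998, 0.0195, -0.0011, 0.0569], [-0.0005, -0.0822, -0.9966, 1.3653], [0.0, 0.0, 0.0, 1.0]]
0.1 [ 0.27816191  1.55305122 -0.28029584] 0.085227579005174
```

View pics/scene0.png

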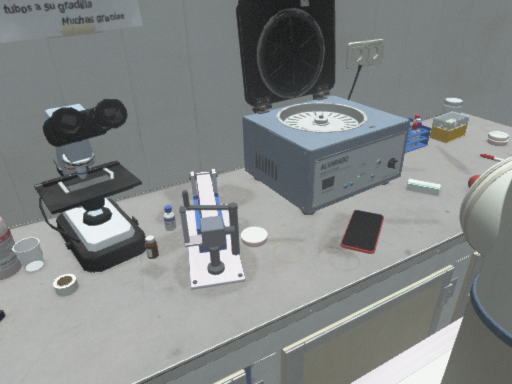

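View pics/top0.png

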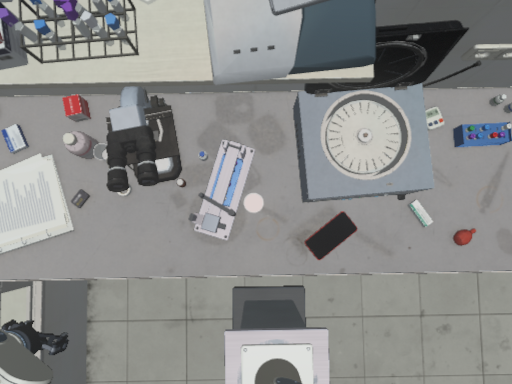

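```bash
python3 - <<'E'
import cv2
a=cv2.imread("pics/top0.png")[130:250,170:280]; cv2.imwrite("pics/top0z.png",cv2.resize(a,None,fx=5,fy=5,interpolation=cv2.INTER_CUBIC))
a=cv2.imread("pics/scene0.png")[160:295,130:280]; cv2.imwrite("pics/scene0z.png",cv2.resize(a,None,fx=4.4,fy=4.4,interpolation=cv2.INTER_CUBIC))
E
```

```text
(no output)
```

View pics/top0z.png

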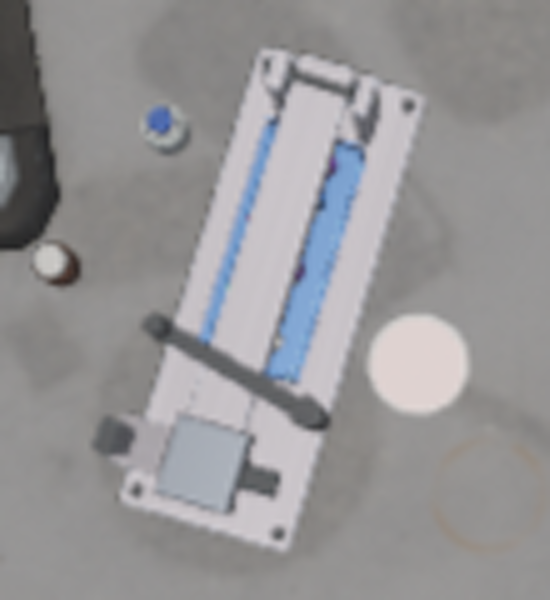

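View pics/scene0z.png

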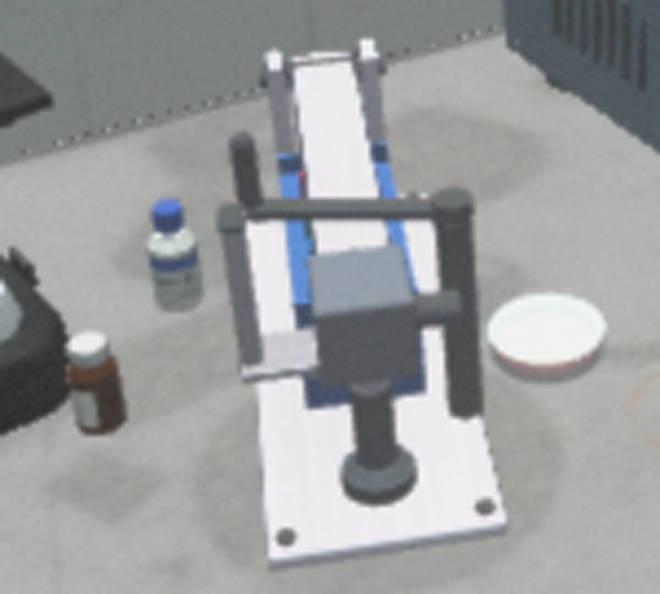

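```bash
cat > h.py <<'E'
from rig import manip
import cv2,numpy as np
def ray(c,u,v):
    T=c["cam_to_world"]; d=T[:3,:3]@np.array([(u-c["cx"])/c["fx"],(v-c["cy"])/c["fy"],1.]); return T[:3,3],d
def plane(c,u,v,z):
    o,d=ray(c,u,v); return o+d*(z-o[2])/d[2]
def proj(c,p):
    T=c["cam_to_world"]; q=T[:3,:3].T@(np.asarray(p)-T[:3,3]); return np.array([c["fx"]*q[0]/q[2]+c["cx"],c["fy"]*q[1]/q[2]+c["cy"]])
def tri(c1,p1,c2,p2):
    o1,d1=ray(c1,*p1);o2,d2=ray(c2,*p2);d1/=np.linalg.norm(d1);d2/=np.linalg.norm(d2)
    s=np.linalg.lstsq(np.c_[d1,-d2],o2-o1,rcond=None)[0]
    a=o1+s[0]*d1;b=o2+s[1]*d2; return (a+b)/2,np.linalg.norm(a-b)
def save(n,s=1,box=None):
    c=manip.camera(n);return c
E
python3 - <<'E'
from h import *
t=manip.camera("top");s=manip.camera("scene")
zt=lambda x,y:((x+.5)/5-.5+170,(y+.5)/5-.5+130)
zs=lambda x,y:((x+.5)/4.4-.5+130,(y+.5)/4.4-.5+160)
loc=np.array([[-.145,.055],[-.145,-.055],[.155,.055],[.155,-.055]])
W=np.array([plane(t,*zt(*p),.01)[:2] for p in[(122,500),(290,550),(262,48),(425,98)]])
def fit(L,W):
    lc=L-L.mean(0);wc=W-W.mean(0)
    th=np.arctan2((lc[:,0]*wc[:,1]-lc[:,1]*wc[:,0]).sum(),(lc*wc).sum())
    R=np.array([[np.cos(th),-np.sin(th)],[np.sin(th),np.cos(th)]]);o=W.mean(0)-R@L.mean(0)
    return th,o,R,(W-(L@R.T+o))*1e3
th,o,R,r=fit(loc,W);print("top",th,o);print(r.round(1))
Ws=np.array([plane(s,*zs(*p),.01)[:2] for p in[(270,562),(505,525)]])
print("scene front corners",Ws, (loc[:2]@R.T+o))
C=lambda p:np.r_[R@np.array(p[:2])+o,p[2]]
pw,e=tri(t,zt(155,324),s,zs(243,138)); print("peg tri(top)",pw,e)
l=R.T@(pw[:2]-o);print("peg local",l)
for n,p in dict(peg_top=(-.06,.047,.169),pivot=(-.06,-.048,.155),grip=(-.105,.051,.151),grip_top=(-.105,.051,.169),head=(-.105,0,.1285)).items():
    a=proj(t,C(p));b=proj(s,C(p)); print(n,C(p).round(4),((a-[170,130]+.5)*5).round(),((b-[130,160]+.5)*4.4).round())
E
```

```text
top -0.3092042115337342 [0.57968874 0.1512732 ]
[[ 1.4 -1.1]
 [ 2.  -0.2]
 [-1.5 -0.6]
 [-2.   1.8]]
scene front corners [[0.45795702 0.25052748]
 [0.42563585 0.14836138]] [[0.45830176 0.24778848]
 [0.42482868 0.14300512]]
peg tri(top) [0.55733615 0.20667857 0.16782613] 0.0022767437247176647
peg local [-0.03815243  0.04597592]
peg_top [0.5368 0.2143 0.169 ] [140. 361.] [245. 160.]
pivot [0.5079 0.1238 0.155 ] [306. 411.] [458. 162.]
grip [0.4952 0.2318 0.151 ] [113. 438.] [245. 249.]
grip_top [0.4952 0.2318 0.169 ] [109. 437.] [240. 214.]
head [0.4797 0.1832 0.1285] [205. 465.] [368. 277.]
```

```bash
python3 - <<'E'
import cv2
a=cv2.imread("pics/top0.png")[85:215,95:225]; cv2.imwrite("pics/top0m.png",cv2.resize(a,None,fx=4.5,fy=4.5,interpolation=cv2.INTER_CUBIC))
b=cv2.imread("pics/top0.png")[185:245,185:245]; b=cv2.resize(b,None,fx=6.6,fy=6.6,interpolation=cv2.INTER_CUBIC)
c=cv2.imread("pics/scene0.png")[183:243,173:243]; c=cv2.resize(c,None,fx=5.6,fy=6.6,interpolation=cv2.INTER_CUBIC)
cv2.imwrite("pics/zz0.png",cv2.hconcat([b,c]))
E
```

```text
(no output)
```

View pics/top0m.png

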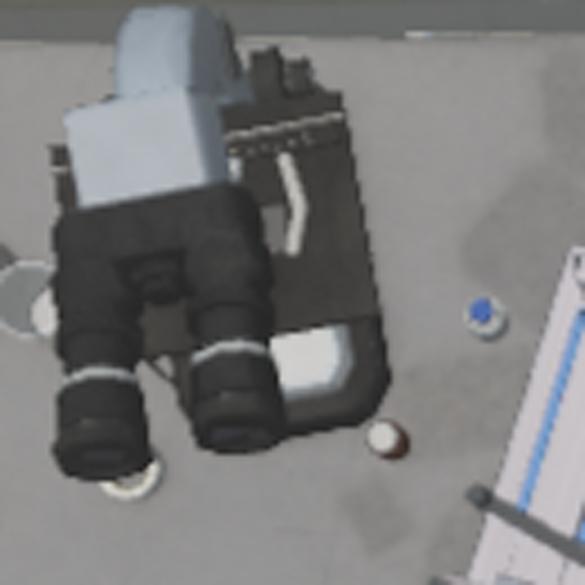

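View pics/zz0.png

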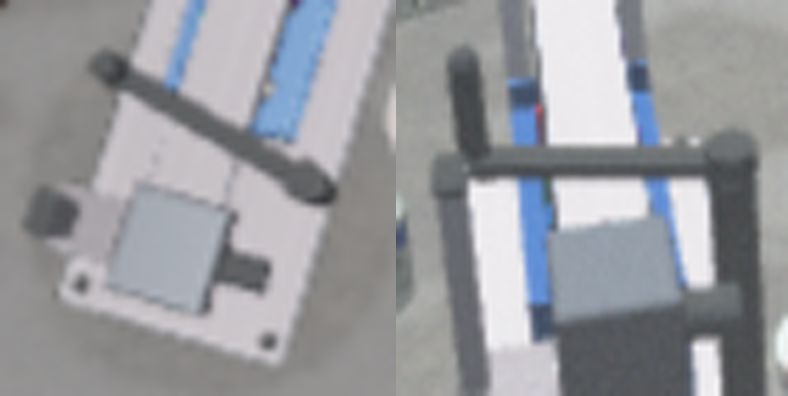

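```bash
python3 - <<'E'
from h import *
t=manip.camera("top");s=manip.camera("scene")
zt=lambda x,y:((x+.5)/6.6-.5+185,(y+.5)/6.6-.5+185)
zs=lambda x,y:((x+.5-396)/5.6-.5+173,(y+.5)/6.6-.5+183)
o=np.array([.57969,.15127]);th=-.3092;R=np.array([[np.cos(th),-np.sin(th)],[np.sin(th),np.cos(th)]])
for n,a,b in[("peg",(107,67),(464,53)),("paddle",(45,207),(450,163)),("pivot",(320,190),(733,147)),("h1 back left",(140,185),(548,237)),("h2 back right",(234,210),(662,217)),("h3 fr right",(195,312),(684,300)),("h4 fr left",(107,287),(553,322))]:
    p,e=tri(t,zt(*a),s,zs(*b)); print(n,p.round(4),"gap",round(e*1e3,1),"loc",(R.T@(p[:2]-o)).round(4))
z2=lambda x,y:((x+.5)/4.5-.5+95,(y+.5)/4.5-.5+85)
print(tri(t,z2(243,440),s,(113,108)),tri(t,z2(380,315),s,(141,181)))
from scipy.spatial.transform import Rotation as Ro
def down(yaw,pitch=0):
    y=np.array([np.cos(yaw),np.sin(yaw),0]);x=np.array([0,0,-1.]);M=np.c_[x,y,np.cross(x,y)]
    return (Ro.from_rotvec(y*pitch)*Ro.from_matrix(M)).as_rotvec()
C=lambda p:np.r_[R@np.array(p[:2])+o,p[2]]
for a in(.2,.6,1,1.4,1.7):
  for k in(0,np.pi):
    q=manip.solve_ik(C((-.06+.095*np.sin(a),-.048+.095*np.cos(a),.162)),down(th-a+k));print(a,k,None if q is None else np.round(q,2))
for g in(0,.2,.4,.53,.6):
  for k in(0,np.pi):
    v=np.array([-.23*np.cos(g)+.041*np.sin(g)+.125,.051+.019,.113+.041*np.cos(g)+.23*np.sin(g)])
    yl=th+np.pi/2+k
    ax=np.array([np.cos(th+np.pi/2),np.sin(th+np.pi/2),0])
    M=Ro.from_rotvec(ax*g)*Ro.from_rotvec(down(yl))
    q=manip.solve_ik(C(v)-M.as_matrix()[:,0]*.003,M.as_rotvec());print(g,k,C(v).round(3),None if q is None else np.round(q,2))
E
```

```text
peg [0.5565 0.2065 0.169 ] gap 3.3 loc [-0.0389  0.0456]
paddle [0.4984 0.2326 0.1691] gap 2.7 loc [-0.1022  0.0527]
pivot [0.5059 0.1225 0.1352] gap 9.3 loc [-0.0616 -0.0498]
h1 back left [0.5084 0.1979 0.1263] gap 3.2 loc [-0.0821  0.0228]
h2 back right [0.4972 0.1581 0.1263] gap 4.5 loc [-0.0807 -0.0186]
h3 fr right [0.4526 0.1728 0.1279] gap 0.9 loc [-0.1276 -0.0181]
h4 fr left [0.4649 0.2128 0.1273] gap 3.9 loc [-0.128   0.0237]
(array([0.57382062, 0.30593374, 0.35203739]), np.float64(0.003236350828010546)) (array([0.67168018, 0.26800473, 0.15561421]), np.float64(0.002730330506862003))
0.2 0 [0.34 0.49 1.77 0.   0.88 0.85]
0.2 3.141592653589793 [ 0.34  0.49  1.77 -0.    0.88 -2.3 ]
0.6 0 [0.28 0.52 1.72 0.   0.9  1.19]
0.6 3.141592653589793 [ 0.28  0.52  1.72 -0.    0.9  -1.95]
1 0 [ 0.22  0.53  1.71 -0.    0.91  1.53]
1 3.141592653589793 [ 0.22  0.53  1.71 -0.    0.91 -1.61]
1.4 0 [0.16 0.52 1.72 0.   0.9  1.87]
1.4 3.141592653589793 [ 0.16  0.52  1.72 -0.    0.9  -1.27]
1.7 0 [ 0.12  0.5   1.75 -0.    0.89  2.13]
1.7 3.141592653589793 [ 0.12  0.5   1.75 -0.    0.89 -1.01]
0 0 [0.501 0.25  0.154] [ 0.44  0.46  1.84  0.    0.84 -0.82]
0 3.141592653589793 [0.501 0.25  0.154] [ 0.44  0.46  1.84 -0.    0.84  2.32]
0.2 0 [0.513 0.246 0.199] [ 0.36  0.47  1.7   0.14  1.13 -0.97]
0.2 3.141592653589793 [0.513 0.246 0.199] [0.36 0.47 1.7  0.14 1.13 2.18]
0.4 0 [0.533 0.24  0.24 ] [ 0.29  0.52  1.55  0.23  1.41 -1.04]
0.4 3.141592653589793 [0.533 0.24  0.24 ] [0.29 0.52 1.55 0.23 1.41 2.1 ]
0.53 0 [0.551 0.234 0.265] [ 0.25  0.58  1.43  0.27  1.59 -1.07]
0.53 3.141592653589793 [0.551 0.234 0.265] [0.25 0.58 1.43 0.27 1.59 2.08]
0.6 0 [0.561 0.231 0.277] [ 0.23  0.61  1.37  0.3   1.68 -1.07]
0.6 3.141592653589793 [0.561 0.231 0.277] [0.23 0.61 1.37 0.3  1.68 2.07]
```

```bash
cat >> h.py <<'E'
from scipy.spatial.transform import Rotation as Ro
th=-.3092;R=np.array([[np.cos(th),-np.sin(th)],[np.sin(th),np.cos(th)]])
o=np.array([.57969,.15127])+R@np.array([.0008,.0018])
C=lambda p:np.r_[R@np.array(p[:2])+o,p[2]]
def down(yaw):
    y=np.array([np.cos(yaw),np.sin(yaw),0]);x=np.array([0,0,-1.]);return Ro.from_matrix(np.c_[x,y,np.cross(x,y)]).as_rotvec()
def peg(a,z): return C((-.06+.095*np.sin(a),-.048+.095*np.cos(a),z)),down(th-a)
def shot(tag):
    t=manip.camera("top")["image"][130:250,170:280,::-1];s=manip.camera("scene")["image"][120:295,130:290,::-1]
    a=cv2.resize(t,(330,360),interpolation=cv2.INTER_CUBIC);b=cv2.resize(s,(329,360),interpolation=cv2.INTER_CUBIC)
    cv2.imwrite(f"pics/{tag}.png",cv2.hconcat([a,b]))
E
python3 - <<'E'
from h import *
manip.move_to([.33,.33,.33],down(th-.3))
manip.command_gripper(.03,40)
manip.move_to(*peg(.218,.26))
manip.servo_line(peg(.218,.178)[0],rate=.12)
print(manip.get_time(),manip.get_contact_force(),manip.get_width())
shot("peg1")
E
```

```text
4.0083 [-0.51519135 -0.29836489  1.10341211] 0.029863774025936193
```

View pics/peg1.png

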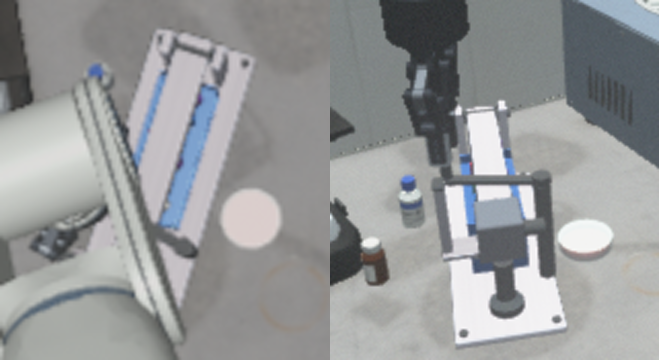

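```bash
python3 - <<'E'
from h import *
manip.servo_line(peg(.218,.163)[0],rate=.08)
f=manip.get_contact_force();print(f)
if abs(f[2])<6:
    for a in np.linspace(.218,1.74,9)[1:]:
        manip.servo_line(*peg(a,.163),rate=.12)
        print(round(a,2),manip.get_contact_force().round(1),end=' ')
    manip.servo_line(peg(1.74,.26)[0],rate=.15)
print(manip.get_time()); shot("peg2")
E
```

```text
[-0.24580685  0.13033324  0.64977199]
0.41 [-0.6 -0.7 -0.1] 0.6 [-0.1 -0.7  0.3] 0.79 [ 0.3  0.5 -0.1] 0.98 [-0.1  0.2  0.2] 1.17 [-0.5 -0.4 -0.9] 1.36 [ 0.7 -0.1  0.6] 1.55 [ 0.6 -0.3 -0.3] 1.74 [0.  0.7 0.4] 7.975
```

View pics/peg2.png

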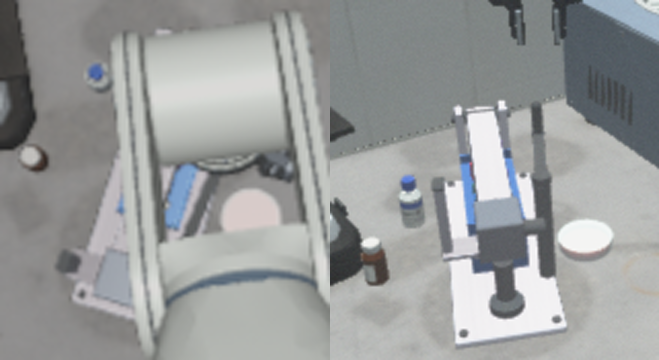

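```bash
cat >> h.py <<'E'
YAW=th+np.pi/2+np.pi
def pad(g=0,dy=0,h=.040,dx=.001):  # tool pose with grasp point at paddle, bar lift g, latch offset dy
    rx,rz=-.23+dx,h
    v=C((rx*np.cos(g)+rz*np.sin(g)+.125,.051+dy,.113-rx*np.sin(g)+rz*np.cos(g)))
    ax=np.r_[R@np.array([0,1.]),0]
    M=Ro.from_rotvec(ax*g)*Ro.from_rotvec(down(YAW))
    return v-M.as_matrix()[:,0]*.003,M.as_rotvec()
E
python3 - <<'E'
from h import *
manip.command_gripper(.042,60)
p,r=pad(); 
manip.move_to(p+[0,0,.10],r); print(manip.get_joint_positions().round(2),manip.get_time())
manip.servo_line(p+[0,0,.03],rate=.15)
shot("pad1")
print(manip.get_time())
E
```

```text
[ 0.42  0.31  1.8  -0.    1.04  2.3 ] 9.1
9.8167
```

View pics/pad1.png

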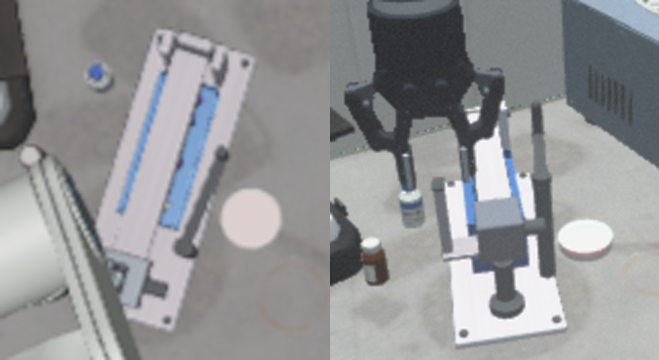

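```bash
python3 - <<'E'
from h import *
yl=np.r_[R@np.array([0,1.]),0]
p,r=pad()
manip.servo_line(p,rate=.1); print(manip.get_contact_force().round(1))
manip.command_gripper(0.0,60); f=manip.get_contact_force(); print("closed",manip.get_width(),f.round(1),(f@yl).round(1),manip.get_time())
shot("pad2")
E
```

```text
[-0.7  0.5  0.5]
closed 0.009048364422424451 [-0.8  5.9  3. ] 5.4 10.65
```

View pics/pad2.png

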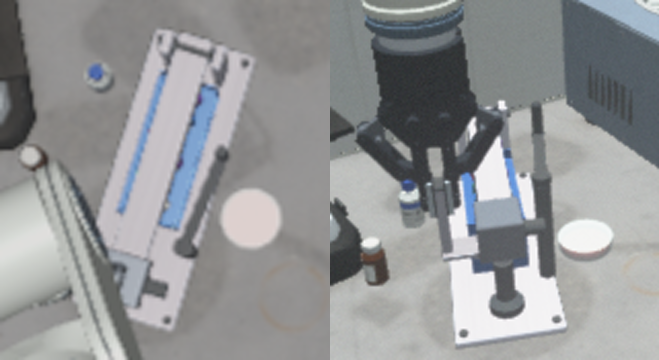

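```bash
python3 - <<'E'
from h import *
yl=np.r_[R@np.array([0,1.]),0]
last=None
for d in [.004,.010,.015,.017,.018,.019,.020,.021,.022,.023]:
    p,r=pad(dy=d); manip.servo_line(p,rate=.05)
    F=np.mean([manip.get_contact_force() for _ in range(4)],0)
    print(d,(F@yl).round(1),F.round(1),np.round((manip.get_position()-p)@yl*1e3,2))
    if F@yl<-11: break
print(d,manip.get_width(),manip.get_time())
E
```

```text
0.004 -3.5 [-1.1 -3.4  7.9] -0.22
0.01 -4.0 [-1.2 -3.9  7.3] -0.41
0.015 -4.8 [-0.9 -4.8  8.5] -0.57
0.017 -6.0 [-1.3 -5.9  8.5] -0.79
0.018 -6.0 [-0.8 -6.1  8.4] -0.87
0.019 -5.7 [-1.3 -5.6  8.3] -0.9
0.02 -6.1 [-0.7 -6.2  8.3] -0.95
0.021 -4.6 [-0.4 -4.8  9. ] -0.97
0.022 -5.9 [-0.7 -6.   8.1] -0.98
0.023 -5.6 [-1.9 -5.2  8. ] -1.02
0.023 0.009430053925044877 13.2667
```

```bash
python3 - <<'E'
from h import *
c=manip.camera("scene");a=c["image"][175:265,165:255,::-1];a=cv2.resize(a,None,fx=6.6,fy=6.6,interpolation=cv2.INTER_CUBIC)
cv2.imwrite("pics/pull1.png",a)
z=lambda p:((proj(c,C(p))-[165,175]+.5)*6.6).round()
for d in(0,.017,.021): print(d,z((-.105,.056+d,.128)),z((-.105,.046+d,.128)))
E
```

```text
0 [122. 342.] [156. 338.]
0.017 [ 62. 350.] [ 97. 346.]
0.021 [ 48. 352.] [ 83. 347.]
```

View pics/pull1.png

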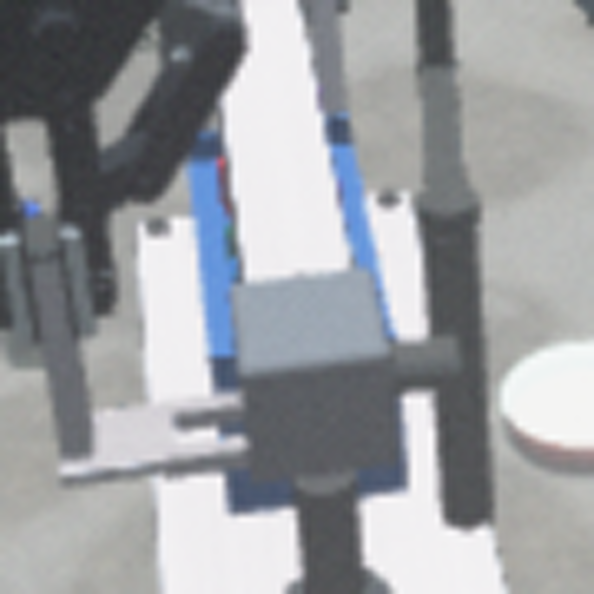

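```bash
python3 - <<'E'
from h import *
yl=np.r_[R@np.array([0,1.]),0]
manip.servo_line(pad(dy=.0215)[0],rate=.05)
F=manip.get_contact_force();print((F@yl).round(1),F.round(1))
for g in (.03,.07,.13,.19,.25):
    manip.servo_line(*pad(g,.0215),rate=.06)
    F=manip.get_contact_force();print(g,(F@yl).round(1),F.round(1),manip.get_width().__round__(4))
    if np.linalg.norm(F)>30: break
print(manip.get_time());shot("lift1")
E
```

```text
-5.4 [-1.4 -5.2  8. ]
0.03 -6.2 [-1.1 -6.2 -2.9] 0.0092
0.07 -6.0 [ 0.3 -6.4 -2.8] 0.0089
0.13 -5.2 [ 0.  -5.4 -2.9] 0.0089
0.19 -5.9 [-1.1 -5.9 -1.7] 0.0095
0.25 -5.9 [-1.  -5.9 -2.6] 0.0093
15.2917
```

View pics/lift1.png

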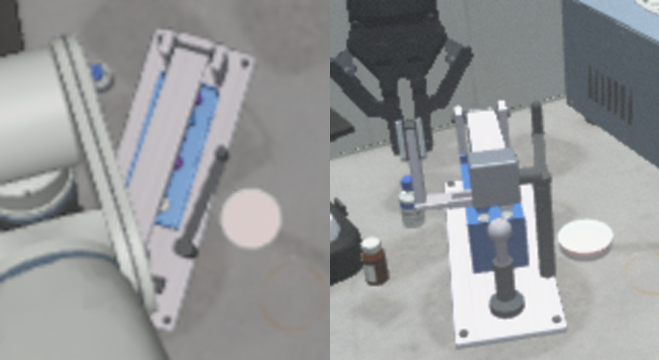

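The bar is off its ball (ball bare at about (500,230) in the scene half) and the bystanders stand as before. Next I check the clearance to the microscope before going higher.

```bash
python3 - <<'E'
from h import *
for g in (.31,.37):
    manip.servo_line(*pad(g,.0215),rate=.06)
    print(g,manip.get_contact_force().round(1))
a=manip.camera("scene")["image"][60:300,30:290,::-1];b=manip.camera("top")["image"][80:250,90:260,::-1]
cv2.imwrite("pics/lift2.png",cv2.hconcat([cv2.resize(a,(433,400)),cv2.resize(b,(360,400))[:, :360]]));print(manip.get_time())
E
```

```text
0.31 [-2.1 -5.  -2. ]
0.37 [-2.9 -5.9 -1.2]
16.2583
```

View pics/lift2.png

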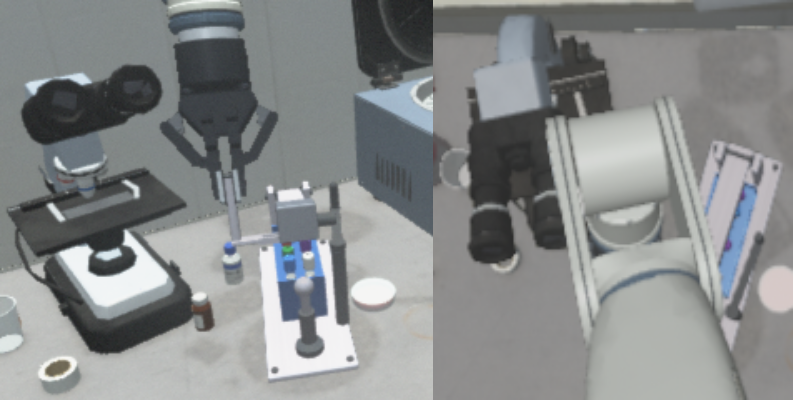

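```bash
python3 - <<'E'
from h import *
for g in (.43,.49,.535):
    manip.servo_line(*pad(g,.0215),rate=.06)
    print(g,manip.get_contact_force().round(1),manip.get_width().__round__(4),manip.get_tau().round(1))
manip.hold(.5)
s=manip.camera("scene");a=s["image"][60:300,30:290,::-1];b=manip.camera("top")["image"][80:250,90:260,::-1]
cv2.imwrite("pics/lift3.png",cv2.hconcat([cv2.resize(a,(433,400)),cv2.resize(b,(360,400))]))
c=cv2.resize(s["image"][150:225,150:260,::-1],None,fx=6,fy=6,interpolation=cv2.INTER_CUBIC);cv2.imwrite("pics/lift3z.png",c)
def bar(g,x,y,z): 
    rx,rz=x-.125,z-.113; return C((rx*np.cos(g)+rz*np.sin(g)+.125,y,.113-rx*np.sin(g)+rz*np.cos(g)))
for g in(.45,.53,.6): print(g,[((proj(s,bar(g,x,y,.1285))-[150,150]+.5)*6).round().tolist() for x,y in[(-.129,.022),(-.129,-.022)]])
print(manip.get_contact_force().round(1),manip.get_time())
E
```

```text
0.43 [-2.4 -5.  -2.7] 0.0093 [  1.7 -62.5 -29.9   2.1   0.8   0. ]
0.49 [-2.9 -4.2 -0.9] 0.0094 [  1.6 -63.9 -30.2   2.2   0.9   0. ]
0.535 [-4.1 -4.4 -0.7] 0.0091 [  1.5 -65.  -30.4   2.2   1.    0. ]
0.45 [[270.0, 132.0], [415.0, 116.0]]
0.53 [[261.0, 65.0], [407.0, 50.0]]
0.6 [[254.0, 7.0], [400.0, -7.0]]
[-3.1 -4.7 -1.1] 17.95
```

View pics/lift3.png

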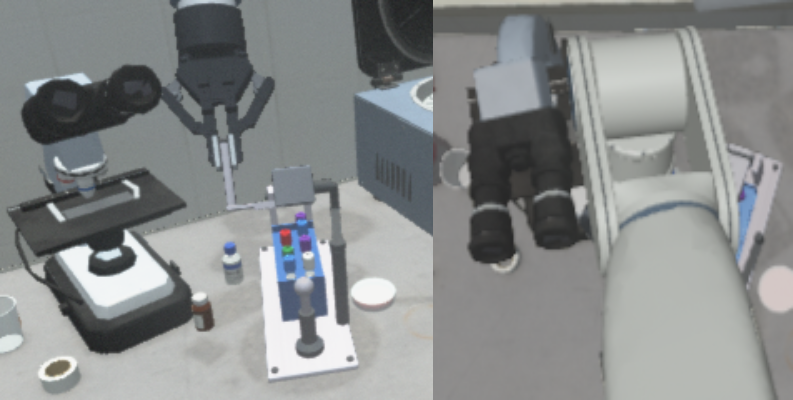

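View pics/lift3z.png

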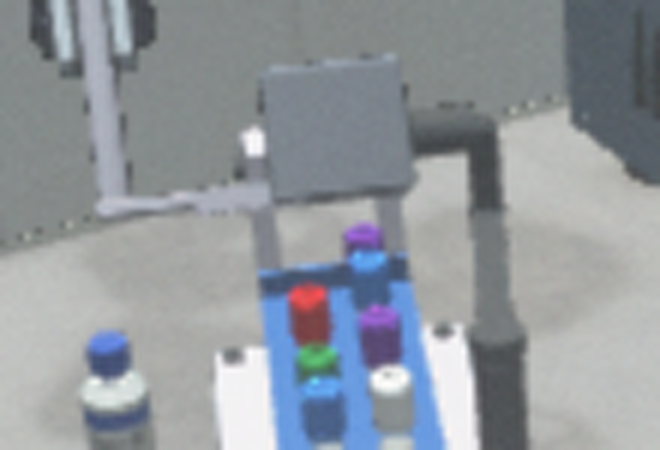

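```bash
python3 - <<'E'
from h import *
print(manip.get_width(),manip.get_contact_force().round(1)); manip.sign_off(); print(manip.get_time())
E
```

```text
0.008805215188001207 [-3.1 -4.7 -1.1]
the job is handed in; nothing more can be done
the job is handed in; nothing more can be done
```

The bar is raised by about 30 degrees and still held in the gripper by the latch paddle; I handed the job in at about 18 s.

**What I did:**
- **Lever:** I caged the peg between the fingers and swung it round the pivot from about 0.22 to about 1.65 rad. That last figure is where the tool took it; the picture shows the lever lying clear, alongside the bar.
- **Latch:** I gripped the paddle at 60 N and pulled it to about 20 mm. The fork's slot showed in the image.
- **Bar:** With the latch still pulled, I lifted the bar along its hinge arc.

**Last checks:**
- **Angle:** The coupler head's front corners in the image lie within about 5 zoomed pixels (under 1 camera pixel) of where a lift of 0.53 rad puts them.
- **Grip:** The paddle is still held at about 9 mm opening. The force across the bar was close to the spring's pull, at about 5–6 N.
- **Surroundings:** The vial, dropper, dish and tubes looked undisturbed in the pictures. The last pictures did not include the phone.

**What did not agree:**
- The two cameras differed by about 3–4 mm on the clamp's position, so I used a value in between.
- The pull showed no clear rise in force at the latch's end stop. I judged the travel from the picture and from the bar coming freely off the ball.

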